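# Set the air box to its third click and start it

## Robot

A 6-joint arm with a two-finger parallel gripper is mounted at the origin on the work surface. World frame = base frame: x ahead of the robot, y to its left, z up, the work surface at z = 0. Lengths are in m, angles in rad, forces in N, time in s.
With the tool pointing down it reaches from about 0.375 to 0.9 m from the base axis. Payload 3.1 kg.
Tool frame: the origin (TCP) lies on the centre line of the jaws, within the pads' length; the fingertips stand 14 mm ahead of it and the grasp point (between the pads) lies 5 mm behind it; y points along the fingers, z is the direction in which the jaws open and shut, and the axes are right-handed (so a half turn about y gives the same grasp; the last joint's range is limited). The gripper opens to 87 mm and grips with 3 to 60 N. Pads are 19 mm wide; open, the fingers measure 117 mm over their backs; the gripper's body (75 mm by 190 mm) begins 51 mm behind the grasp point.
Start: joints at [-1.331, 0.527, 1.433, -0, 1.181, -0.178], TCP at [0.254, -0.571, 0.237] pointing down, gripper open.
Joint ranges: [-3.08, 3.08], [-0.75, 2.2], [0.22, 2.44], [-1.43, 4.57], [0, 2.65], [-2.85, 2.85]. Speed limits (rad/s): [2.79, 2.79, 3.14, 3.14, 3.14, 3.14].

## Interface

Orientations are given as a unit quaternion [x, y, z, w].
In Python, from rig import robot, vision gives the robot as it stands.
- The arm moves only by the shell command python3 -m crank 'ROWS' [FORCE]. ROWS is JSON, a list of rows, each a list of 7 numbers: the shift along the tool's x, y, z as a fraction of full scale, then the turn, a rotation vector about the tool's x, y, z as a fraction of full scale, then the gripper command: -1 is shut, 1 is fully open, values between are in proportion. In form: [[x, y, z, wx, wy, wz, grip], ...]. A call has 1 to 10 rows; each row is the pose to reach, as a shift and turn from the pose commanded when the call began, along the tool's axes at that moment, turning the shorter way round; what a row does not reach only later rows make up. Full scale, the value 1, is 50 cm for a shift and pi rad for a turn. A row lasts 1/8 s, in which the tool goes at most 62.5 mm and 10.7 degrees, less where a joint would pass 70% of its speed; a pose out of reach is approached as far as the arm can. A call with a number of a shift or a turn outside -1 to 1 is refused whole. A call with a gripper value outside its range is refused whole. The fingers move at their own pace and stop on an object; FORCE is the grip in N (left out, the last holds). Time passes only in rows, so rows that repeat a pose let the fingers close. It gives the time, the measured TCP pose, the force and the opening at its end, in the units of the state.
- robot.get_obs(): the state, without advancing time (a new reading comes with each control period).
- vision.camera(name): name is "scene" or "top" or "wrist"; returns the picture (480x640x3 uint8, blue, green, red); there is no depth.
- vision.camera_info(name): a dict with "vfov" (degrees; the focal length in pixels is half the picture's height over the tangent of half this angle, whatever the lens; pixels are square), "cx", "cy" (the principal point, pixels), "k1" (the pictures are not rectified: a ray, as slopes to the right and down, at radius r is drawn at 1 + k1 r^2 times it, then the intrinsics apply), "world_from_camera" (4x4, takes a point from camera to world coordinates); the wrist camera has in their place "tool_from_camera" (4x4, takes a point from camera to tool coordinates, whose origin is the TCP and whose axes are the tool frame's). Camera axes: x right, y up, looking along -z (the intrinsics and any distortion apply to the point x, -y, -z); pixel columns grow to the right and rows downward; lengths in m; the calibration is good to about 2 mm. A picture is of the moment at which its call begins: read the wrist's pose just before it. camera_info takes no time and is no camera call.
- robot.hand_in(): hands the job in, once; it reports no verdict.
The state is a dict: "time": time; "q": joint angles; "joint_velocities": joint speeds; "joint_torque": joint torques, N m; "position": TCP position; "tool_rot": TCP orientation; "ft_force": force on the tool from outside, world axes, zero at the start; "moment": the same for the moment, N m; "grip_width": finger opening in m.
Only numpy, scipy, OpenCV 4.12 (cv2) and the standard library are available. Lean on these libraries where they do the work, as an engineer would, in place of code of your own. Each camera call takes 0.05 s, during which the arm holds its last target.

## Task

On the air supply box, push the slide lever away from its end stop with a fingertip, feeling it click from notch to notch, and leave it resting in the third notch, counting clicks from where it starts; do not go past the third and do not pinch the lever between the fingers. Then press the round push button on the same box all the way down and let it come back up. Leave the sockets and the wrench where they are.

Things in the scene. Friction and masses are not known exactly. Their poses are not given: they have to be found in the camera images.
- airbox: Grey steel box, aluminium top plate, 200 (x) x 330 (y) x 60 mm high, bolted down. Origin: centre of its underside. The lever is pushed towards its +y, in a slot at x = -30 mm, y = -61 to 43. Line pairs beside the slot at y = -50 (start), -34, -18, -2 (third click), 14, 30 mm mark the lever's rests. Gauge, 62 mm across, 17 high, at x 58, y 55. Bare plate for 100 mm behind the lever's start.
- lever (a joint): Lever travel along the box's +y, m: 0 at its start against the stop, then notches at 0.016, 0.032, 0.048 (third click), 0.064, 0.080. Leaving a notch takes 5 to 7 N; the force climbs over the first 4 mm or so, then fades, and just past half way (8 to 9 mm) the lever jumps into the next notch by itself, leaving the finger behind, and rests there within about 1 mm.
- lever_top (a point): Middle of the top face of the lever's upright black tab, 98 mm above the bench; moves with it. The tab is 32 mm wide across the slot (box x), 14 mm thick along it (box y) and stands from 4 to 38 mm above the top plate. To push it on, a fingertip goes behind it, on its -y side.
- tab_back: The rear half (the box's -y side, where it is pushed) of the tab's thickness: 32 x 7 x 34 mm, origin at its centre, 21 mm above the top plate and 3.5 mm to -y of the tab's middle; axes as the box's.
- tab_front: The front half (the box's +y side) of the tab's thickness: 32 x 7 x 34 mm, origin at its centre, 3.5 mm to +y of the tab's middle; axes as the box's. Force on both halves at once from the fingers counts as pinching.
- press (a joint): Travel of the round push button, m: 0 up, 0.006 fully down; a spring brings it back. It starts to move at 1.5 N and is fully down at 5 N.
- press_top (a point): Middle of the top face of the steel push button when up: 28 mm across, in a dark round collar 44 mm across and 12 mm high; the face is 22 mm above the top plate (82 mm above the bench). Pressed straight down. It stands on the slot's line at box x = -30, y = 125 mm, and moves with the button.
- socket_a: Loose steel socket standing on the air box's top plate behind the lever's slot (box x about 60 mm, y about -75 mm), 34 mm across, 45 mm high; origin at the centre of its underside. Not to be disturbed.
- socket_b: Loose steel socket standing on the bench beside the box, 42 mm across, 65 mm high; origin at the centre of its underside. Not to be disturbed.
- socket_c: Loose steel socket standing on the bench beside the box, 38 mm across, 55 mm high; origin at the centre of its underside. Not to be disturbed.
- wrench: Loose steel wrench lying on the bench beyond the box, 190 mm long, 8 mm thick; origin at its middle on the bench, x along it. Not to be disturbed.

How it is judged:
By the outcome, as a careful person would: the job done as asked, in the order asked, and still so for the second after the job is handed in, with the robot touching nothing.
It also fails if it takes over 61 s, if anything falls off the work surface, if the arm or the gripper's body presses on something with over 40 N, if the wrist force passes 120 N, or if a joint passes its speed limit or range.

## Working session

There is one attempt and no reset: what is moved stays moved. The work goes in short steps, Python scripts to look and compute and a shell command to move; the robot and the scene stay as the last step left them, time stands still between calls to the robot, and variables do not carry over. Pictures are saved under pics/ and viewed, and the job is handed in when it is done.

```bash
ls; mkdir -p pics
python3 - <<'E'
from rig import robot, vision
import cv2
o=robot.get_obs(); print(o)
for n in ["scene","top"]:
    cv2.imwrite(f"pics/{n}0.png",vision.camera(n)); print(n,vision.camera_info(n))
print(vision.camera_info("wrist"))
E
```

```text
pics
{'time': 0.0, 'q': array([-1.33048227e+00,  5.28459213e-01,  1.43388865e+00,  3.56810382e-06,
        1.18136651e+00, -1.78475843e-01]), 'joint_velocities': array([ 0.00128646,  0.00051024, -0.00173937,  0.00039666,  0.00067067,
       -0.00080858]), 'joint_torque': array([ 9.17746693e-04, -4.40039241e+01, -1.76590562e+01,  6.33442705e-02,
        5.82565984e-02, -1.71708280e-04]), 'position': array([ 0.25403483, -0.57029144,  0.2355802 ]), 'tool_rot': array([-0.14700642,  0.69241088, -0.69091125,  0.14696237]), 'ft_force': array([ 0.21152274, -0.05430993,  0.79505557]), 'moment': array([0.04415529, 0.01890291, 0.03090498]), 'grip_width': 0.08712626073448732}
scene {'vfov': 44.38128079917344, 'cx': 316.6163686399532, 'cy': 237.56940828540505, 'k1': 0.027022694336491848, 'world_from_camera': array([[ 0.47478664, -0.71454356,  0.51381432,  1.17816417],
       [ 0.88003056,  0.3928256 , -0.26689748, -0.24412007],
       [-0.01112954,  0.57889166,  0.81532851,  1.01692719],
       [ 0.        ,  0.        ,  0.        ,  1.        ]])}
top {'vfov': 51.786529586492136, 'cx': 313.8745334043028, 'cy': 245.82693700593188, 'k1': -0.1213367082603029, 'world_from_camera': array([[-0.02373609,  0.99267431, -0.11846653,  0.45061949],
       [-0.99971761, -0.02343404,  0.00394216,  0.0757105 ],
       [ 0.00113713,  0.11852665,  0.99295022,  1.09639781],
       [ 0.        ,  0.        ,  0.        ,  1.        ]])}
{'vfov': 62.63890429758508, 'cx': 321.6197544413844, 'cy': 239.87442328363574, 'k1': -0.004647751728449836, 'tool_from_camera': array([[-1.08893150e-03, -9.52834593e-01, -3.03488141e-01,
        -8.40386859e-02],
       [-2.72872217e-04,  3.03488593e-01, -9.52835033e-01,
        -1.48986001e-01],
       [ 9.99999370e-01, -9.54758597e-04, -5.90480376e-04,
         1.64922484e-04],
       [ 0.00000000e+00,  0.00000000e+00,  0.00000000e+00,
         1.00000000e+00]])}
```

View pics/scene0.png

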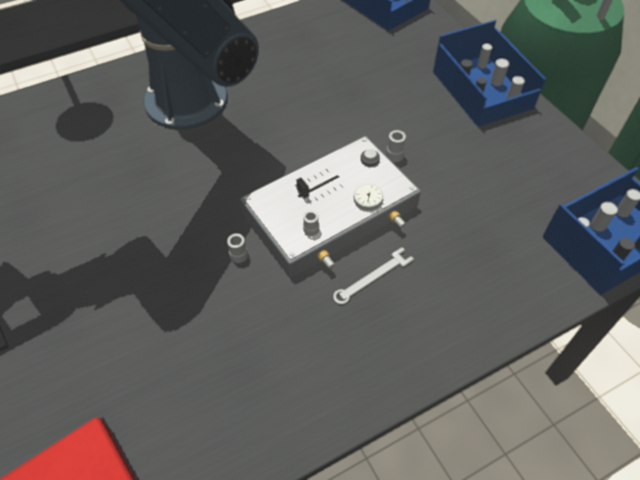

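View pics/top0.png

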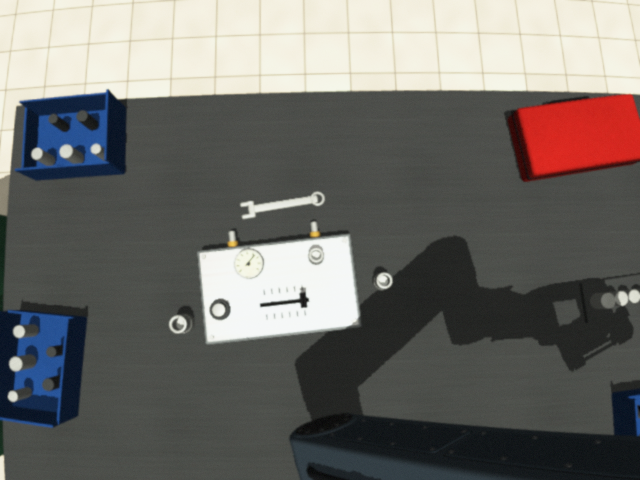

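The top view shows the plate with corners near (198,252), (350,233), (359,325) and (206,344). The button is at (220,310), the lever at (305,299) and socket_a at (316,254). Box +y runs to the left.

```bash
cat > h.py <<'E'
import numpy as np, cv2
from rig import robot, vision
from scipy.spatial.transform import Rotation as R
def intr(i):
    f=240/np.tan(np.radians(i["vfov"]/2)); K=np.array([[f,0,i["cx"]],[0,f,i["cy"]],[0,0,1]])
    return K,np.array([i["k1"],0,0,0.])
def wfc(n,o=None):
    i=vision.camera_info(n)
    if n!="wrist": return i["world_from_camera"]
    T=np.eye(4);T[:3,:3]=R.from_quat(o["tool_rot"]).as_matrix();T[:3,3]=o["position"]
    return T@i["tool_from_camera"]
def cast(n,px,z,o=None):
    K,d=intr(vision.camera_info(n)); T=wfc(n,o)
    p=cv2.undistortPoints(np.array(px,float).reshape(-1,1,2),K,d)[:,0]
    r=np.c_[p[:,0],-p[:,1],-np.ones(len(p))]@T[:3,:3].T
    s=(z-T[2,3])/r[:,2]
    return T[:3,3]+r*s[:,None]
def proj(n,P,o=None):
    K,d=intr(vision.camera_info(n)); T=np.linalg.inv(wfc(n,o))
    p=np.atleast_2d(P)@T[:3,:3].T+T[:3,3]; p=p*[1,-1,-1]
    return cv2.projectPoints(p,np.zeros(3),np.zeros(3),K,d)[0][:,0]
def boxfit(C): # world pts of corners order: (-x,+y),(+x,+y),(+x,-y),(-x,-y)
    M=np.array([[-.1,.165],[.1,.165],[.1,-.165],[-.1,-.165]])
    C=np.array(C)[:,:2]; c=C.mean(0); D=C-c
    a=np.arctan2((M[:,0]*D[:,1]-M[:,1]*D[:,0]).sum(),(M*D).sum())
    Rm=np.array([[np.cos(a),-np.sin(a)],[np.sin(a),np.cos(a)]])
    return c,a,np.linalg.norm(D-M@Rm.T,axis=1)
E
python3 - <<'E'
from h import *
for n in ["top","scene"]:
    im=cv2.imread(f"pics/{n}0.png"); g=cv2.cvtColor(im,cv2.COLOR_BGR2HSV)
    m=((g[...,2]>140)&(g[...,1]<60)).astype(np.uint8)
    m=cv2.morphologyEx(m,cv2.MORPH_CLOSE,np.ones((5,5)))
    m=cv2.morphologyEx(m,cv2.MORPH_OPEN,np.ones((9,9)))
    k,l,s,c=cv2.connectedComponentsWithStats(m)
    q=(270,300) if n=="top" else (350,205)
    # comp nearest to q
    j=l[q[1],q[0]]; print(n,s[j])
    cs=max(cv2.findContours((l==j).astype(np.uint8),cv2.RETR_EXTERNAL,cv2.CHAIN_APPROX_NONE)[0],key=cv2.contourArea)
    h=cv2.convexHull(cs); 
    e=cv2.approxPolyDP(h,8,True)[:,0]; print(e.tolist())
    print(np.round(cast(n,e,0.06),4).tolist())
    v=im.copy(); cv2.drawContours(v,[cs],-1,(0,0,255),1)
    cv2.imwrite(f"pics/m_{n}.png",cv2.resize(v[130:360,160:430] if n=="top" else v[120:280,220:440],None,fx=2.9,fy=2.6))
E
```

```text
top [  199   236   160   107 14052]
[[349, 236], [357, 323], [206, 342], [199, 252]]
[[0.5935, -0.0033, 0.06], [0.4105, -0.0143, 0.06], [0.3778, 0.3012, 0.06], [0.5668, 0.3155, 0.06]]
scene [  247   139   167   119 10157]
[[413, 184], [297, 257], [247, 205], [252, 192], [358, 139]]
[[0.5509, 0.315, 0.06], [0.5976, 0.0135, 0.06], [0.4323, -0.0183, 0.06], [0.4054, 0.0055, 0.06], [0.3798, 0.2808, 0.06]]
```

View pics/m_top.png

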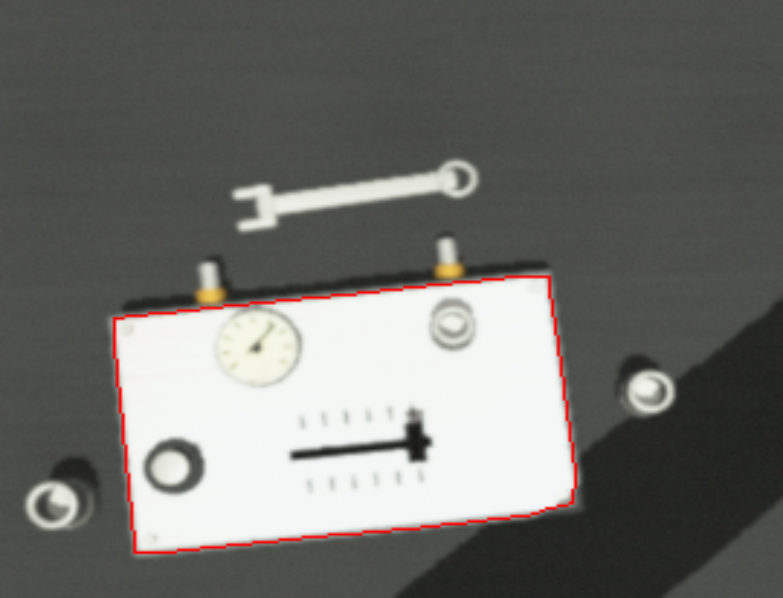

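View pics/m_scene.png

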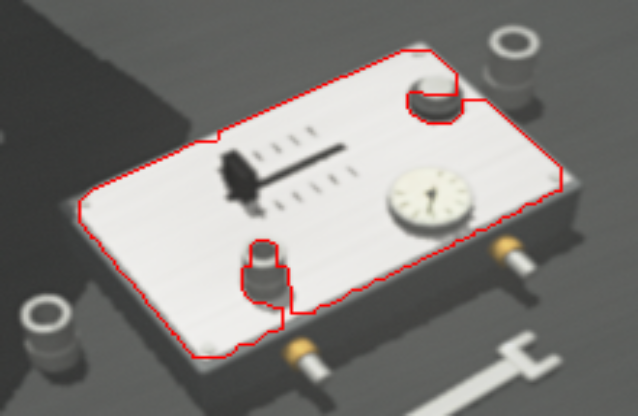

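```bash
cat >> h.py <<'E'
def boxR(a): return np.array([[np.cos(a),-np.sin(a),0],[np.sin(a),np.cos(a),0],[0,0,1]])
def tgt(p,Rw,o,po=None,qo=None):
    """relative move in full-scale units from pose o to p,Rw"""
    R0=R.from_quat(o["tool_rot"] if qo is None else qo); p0=o["position"] if po is None else po
    d=R0.inv().apply(np.array(p)-p0)/0.5
    w=(R0.inv()*R.from_matrix(Rw)).as_rotvec()/np.pi
    return np.round(d,4),np.round(w,4)
E
python3 - <<'E'
from h import *
o=robot.get_obs()
M=R.from_quat(o["tool_rot"]).as_matrix(); print(M.round(3))
C=cast("top",[[198.5,251.5],[349.5,235],[358.5,325],[205.5,343.5]],0.06)
C=C[[3,0,1,2]]
c,a,e=boxfit(C); print(c,a,e)
B=boxR(a)
for s in (1,-1):
  for k in (0,1):
    z=s*B[:,k]; y=np.array([0,0,-1.]); x=np.cross(y,z); Rw=np.c_[x,y,z]
    p=np.array([c[0],c[1],0])+B@[-.03,-.10,0]; p[2]=.2
    print(s,k,tgt(p,Rw,o),'x axis',x.round(2), p)
E
```

```text
[[-0.914 -0.001  0.407]
 [-0.407  0.002 -0.914]
 [-0.    -1.    -0.002]]
[0.48610901 0.14930196] 0.08663048281158615 [0.00371428 0.00671097 0.00487369 0.0084869 ]
1 0 (array([-0.8874,  0.0735, -0.9565]), array([ 0.0005, -0.3943, -0.0005])) x axis [ 0.09 -1.    0.  ] [0.46487373 0.0470813  0.2       ]
1 1 (array([-0.8874,  0.0735, -0.9565]), array([ 0.    , -0.8943, -0.0009])) x axis [1.   0.09 0.  ] [0.46487373 0.0470813  0.2       ]
-1 0 (array([-0.8874,  0.0735, -0.9565]), array([5.000e-04, 6.057e-01, 5.000e-04])) x axis [-0.09  1.    0.  ] [0.46487373 0.0470813  0.2       ]
-1 1 (array([-0.8874,  0.0735, -0.9565]), array([0.0006, 0.1057, 0.    ])) x axis [-1.   -0.09 -0.  ] [0.46487373 0.0470813  0.2       ]
```

Run:
```python
from h import *
o=robot.get_obs(); c=[0.486,0.1493];B=boxR(0.085)
Rw=np.c_[-B[:,0],[0,0,-1],-B[:,1]]
print(tgt([.505,.13,.26],Rw,o))
```

```text
(array([-1.0282, -0.0463, -1.0756]), array([0.0006, 0.1063, 0.    ]))
```

```bash
python3 -m crank '[[-0.45,-0.02,-0.47,0,0.106,0,-1],[-0.9,-0.04,-0.94,0,0.106,0,-1],[-0.9,-0.04,-0.94,0,0.106,0,-1],[-0.9,-0.04,-0.94,0,0.106,0,-1],[-0.9,-0.04,-0.94,0,0.106,0,-1],[-0.9,-0.04,-0.94,0,0.106,0,-1],[-0.9,-0.04,-0.94,0,0.106,0,-1],[-0.9,-0.04,-0.94,0,0.106,0,-1],[-0.9,-0.04,-0.94,0,0.106,0,-1],[-0.9,-0.04,-0.94,0,0.106,0,-1]]' 20
python3 - <<'E'
from h import *
o=robot.get_obs(); B=boxR(0.085)
Rw=np.c_[-B[:,0],[0,0,-1],-B[:,1]]
print(o["joint_velocities"].round(2),tgt([.505,.13,.26],Rw,o))
E
```

```text
time: 1.35
position: [0.4657, 0.019, 0.2558]
tool_rot: [0.03, -0.706, 0.707, -0.03]
ft_force: [1.2, -0.7, 0.5]
grip_width: 0.0018
[ 1.12  0.21 -0.38 -0.    0.16  1.11] (array([-0.0974, -0.0085, -0.2145]), array([-0.0001,  0.0002, -0.    ]))
```

```bash
python3 -m crank '[[-0.04,-0.008,-0.1,0,0,0,-1],[-0.08,-0.008,-0.18,0,0,0,-1],[-0.08,-0.008,-0.18,0,0,0,-1],[-0.08,-0.008,-0.18,0,0,0,-1]]'
python3 - <<'E'
from h import *
o=robot.get_obs(); print(o["joint_velocities"].round(3)); np.save("o1.npy",o,allow_pickle=True)
cv2.imwrite("pics/w1.png",vision.camera("wrist")); cv2.imwrite("pics/t1.png",vision.camera("top"))
E
```

```text
time: 1.85
position: [0.4968, 0.1098, 0.2593]
tool_rot: [0.031, -0.706, 0.707, -0.03]
ft_force: [0.3, -0.9, 0.1]
grip_width: 0.0006
[-0.024 -0.007  0.01   0.001 -0.001  0.001]
```

View pics/w1.png

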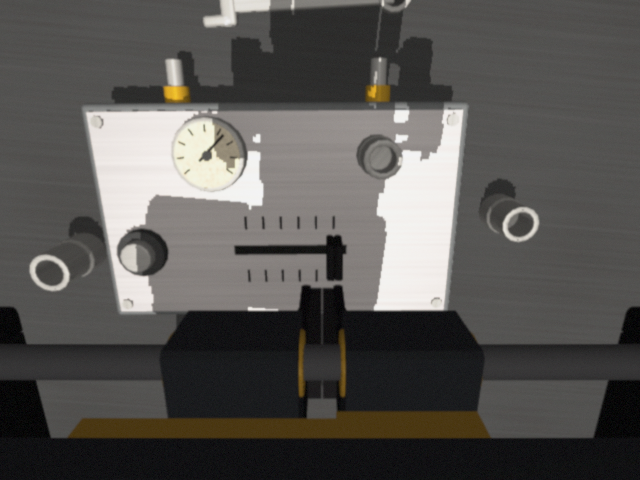

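Run:
```python
import cv2,numpy as np
im=cv2.imread("pics/w1.png")
def z(x,y,r=30): return cv2.resize(im[y-r:y+r,x-r:x+r],(390,290),interpolation=cv2.INTER_CUBIC)
v=np.vstack([np.hstack([z(95,110),z(460,110)]),np.hstack([z(120,305),z(440,305)])])
cv2.imwrite("pics/w1z.png",v)
v=cv2.resize(im[205:295,225:365],None,fx=5.6,fy=5.6,interpolation=cv2.INTER_CUBIC);cv2.imwrite("pics/w1y.png",v)
```

```text
(no output)
```

View pics/w1z.png

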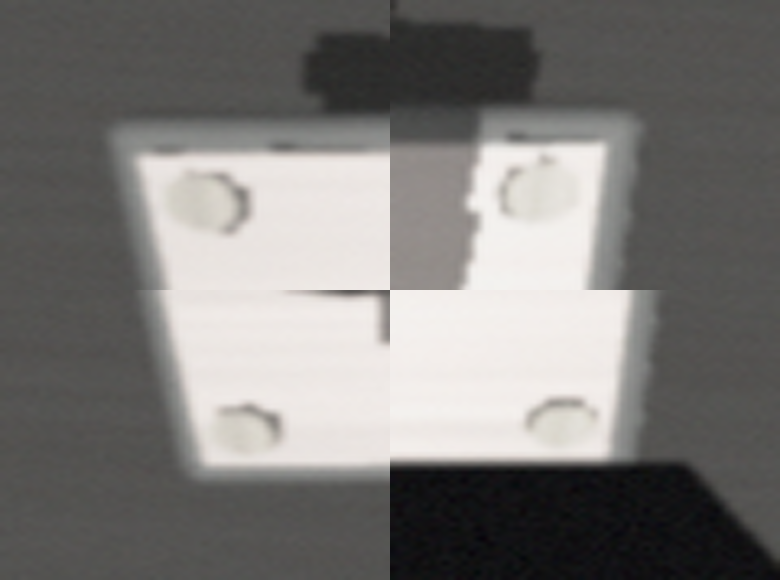

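View pics/w1y.png

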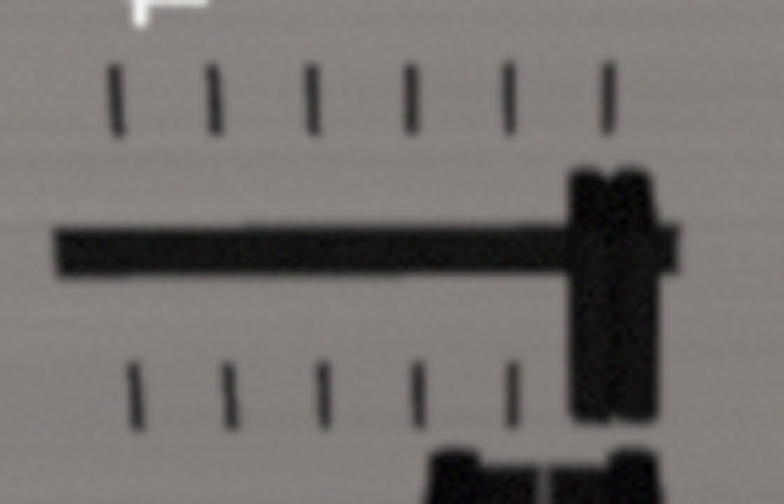

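The wrist view shows the notch marks: the upper row spans columns 246–333 at row 223 and the lower row 249–317 at row 276. The slot runs from (235,250) to (346,250), with the tab at about (335,258).

Run:
```python
from h import *
o=np.load("o1.npy",allow_pickle=True).item()
f=lambda x,y:(x/5.6+225-.4,y/5.6+205-.4)
P=[f(55,251),f(680,250)]+[f(x,99) for x in (607,510,411,313,214,116)]+[f(x,397) for x in (513,418,323,230,136)]
W=cast("wrist",P,.06,o)[:,:2]
ys=[.043,-.061,-.05,-.034,-.018,-.002,.014,.03,-.034,-.018,-.002,.014,.03]
# orientation and y offset from marks; x from slot line
a=np.median([np.arctan2(-(W[i]-W[j])[0],(W[i]-W[j])[1]) for i,j in [(0,1),(7,2),(12,8)]])
print("a",[np.arctan2(-(W[i]-W[j])[0],(W[i]-W[j])[1]) for i,j in [(0,1),(7,2),(12,8)]])
B=boxR(a)[:2,:2]; L=W@B
offy=L[:,1]-ys; print("offy",offy.round(4)); print("x rows",L[:,0].round(4))
cy=np.median(offy); cx=L[:2,0].mean()+.03; c=B@[cx,cy]; print("centre",c)
# lid corners check, inner white and outer
r=lambda cx,cy,u,v:(cx-30+u/6.5,cy-30+v/4.833)
Q=[r(95,110,136,153),r(460,110,607,141),r(440,305,610,460-290) if 0 else r(440,305,610-390,461-290),r(120,305,203,467-290)]
Q[1]=r(460,110,607-390,141)
q=cast("wrist",Q,.06,o)[:,:2]@B-[cx,cy]; print("lid corners in box",q.round(4).tolist())
# tab top in box
T=[f(570,175),f(652,175),f(658,415),f(570,415)]
print((cast("wrist",T,.098,o)[:,:2]@B-[cx,cy]).round(4).tolist())
im=cv2.imread("pics/t1.png"); 
c3=lambda p,z:np.r_[c+B@np.array(p),z]
print(proj("top",[c3([-.03,-.05],.098),c3([-.03,.125],.082)]))
# button px in wrist
print("proj button",proj("wrist",[c3([-.03,.125],.082)],o))
print("top0 corners",(cast("top",[[198.5,251.5],[349.5,235],[358.5,325],[205.5,343.5]],0.06)[:,:2]@B-[cx,cy]).round(4).tolist())
```

```text
a [np.float64(0.08875655075421185), np.float64(0.08709276334403135), np.float64(0.0870505570063834)]
offy [0.1042 0.104  0.1054 0.1052 0.1054 0.1054 0.1055 0.1055 0.1049 0.1051
 0.1053 0.1052 0.1052]
x rows [0.468  0.4682 0.4942 0.4942 0.4942 0.4942 0.4942 0.4942 0.4417 0.4417
 0.4417 0.4417 0.4417]
centre [0.48703843 0.14815155]
lid corners in box [[0.0924, 0.1587], [0.0944, -0.1583], [-0.0936, -0.1597], [-0.0949, 0.1579]]
[[-0.0051, -0.0433], [-0.0051, -0.0554], [-0.0433, -0.0569], [-0.0433, -0.0435]]
[[303.22641413 299.54436684]
 [218.49418014 308.85751128]]
proj button [[135.03451845 257.51302706]]
top0 corners [[0.0952, 0.1608], [0.0949, -0.1614], [-0.0949, -0.1578], [-0.0985, 0.1633]]
```

```bash
cat >> h.py <<'E'
c0=np.array([.4870,.1482,0]);B0=boxR(0.087); Rw0=np.c_[-B0[:,0],[0,0,-1],-B0[:,1]]
def go(bx,by,z):
    o=robot.get_obs(); p=c0+B0@[bx,by,0]; p[2]=z; return tgt(p,Rw0,o)
def inbox():
    o=robot.get_obs(); p=B0.T@(o["position"]-c0); return p.round(4),(B0.T@o["ft_force"]).round(2),round(o["time"],2),o["grip_width"]
E
python3 -c "
from h import *
print(inbox(),go(-.03,-.092,.16),go(-.03,-.092,.086))"
```

```text
(array([ 0.0065, -0.0399,  0.2595]), array([ 0.46, -0.35,  0.38]), 1.95, 0.000501931918637759) (array([0.0724, 0.1991, 0.1044]), array([-0.0001, -0.0008,  0.0004])) (array([0.0723, 0.3471, 0.1044]), array([-0.0001, -0.0008,  0.0004]))
```

```bash
python3 -m crank '[[0.072,0.1,0.104,0,0,0,-1],[0.072,0.2,0.104,0,0,0,-1],[0.072,0.2,0.104,0,0,0,-1],[0.072,0.28,0.104,0,0,0,-1],[0.072,0.32,0.104,0,0,0,-1],[0.072,0.32,0.104,0,0,0,-1],[0.072,0.32,0.104,0,0,0,-1]]'
python3 - <<'E'
from h import *
print(inbox(),go(-.03,-.092,.086)); o=robot.get_obs(); np.save("o2.npy",o,allow_pickle=True)
cv2.imwrite("pics/w2.png",vision.camera("wrist")); cv2.imwrite("pics/s2.png",cv2.resize(vision.camera("scene")[110:270,220:440],None,fx=3.5,fy=3.5))
E
```

```text
time: 2.82
position: [0.4679, 0.0551, 0.1015]
tool_rot: [0.029, -0.706, 0.707, -0.032]
ft_force: [0.9, -0.3, -0.5]
grip_width: 0.0002
(array([-0.0272, -0.0911,  0.1015]), array([ 0.83, -0.35, -0.48]), 2.83, 0.00020837802386886587) (array([0.0058, 0.0311, 0.0018]), array([-0.0002, -0.0004, -0.0012]))
```

View pics/w2.png

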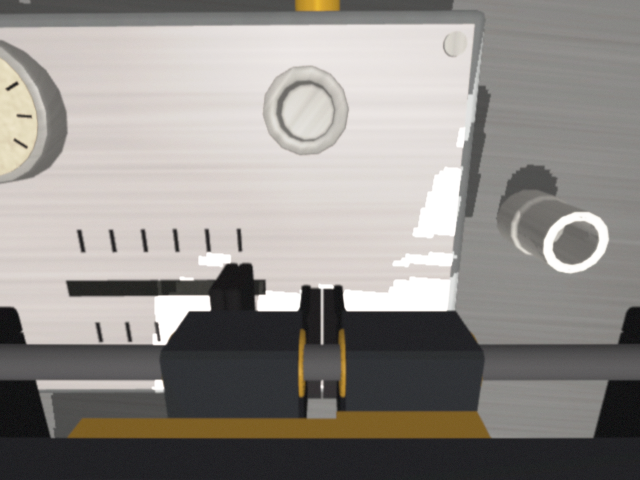

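View pics/s2.png

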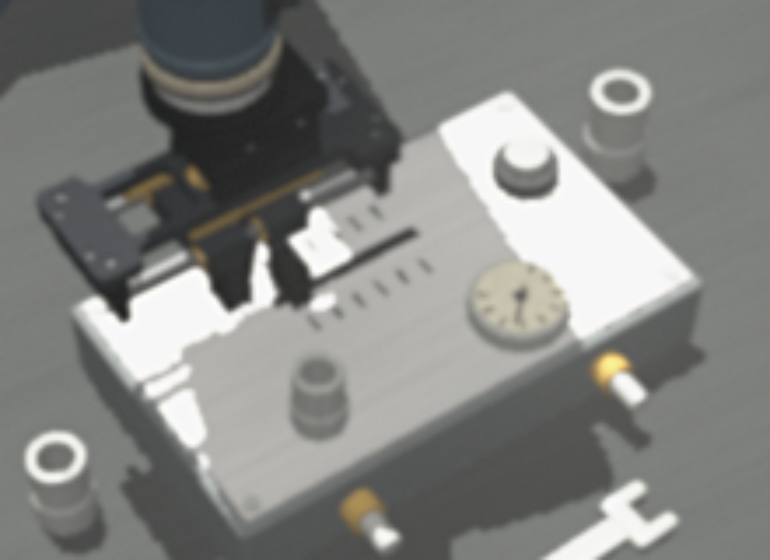

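```bash
python3 -m crank '[[0.004,0.03,0,0,0,0,-1],[0.004,0.03,0,0,0,0,-1],[0.004,0.03,-0.024,0,0,0,-1],[0.004,0.03,-0.024,0,0,0,-1],[0.004,0.03,-0.024,0,0,0,-1]]'
python3 -c "
from h import *
print(inbox())"
```

```text
time: 3.55
position: [0.4633, 0.0673, 0.0851]
tool_rot: [0.03, -0.706, 0.706, -0.031]
ft_force: [0.1, -1.0, 0.5]
grip_width: 0.0005
(array([-0.0306, -0.0786,  0.0851]), array([-0.02, -0.97,  0.45]), 3.55, 0.0004719137820675573)
```

```bash
for i in 1; do python3 -m crank '[[0,0,-0.004,0,0,0,-1],[0,0,-0.008,0,0,0,-1],[0,0,-0.012,0,0,0,-1],[0,0,-0.012,0,0,0,-1]]'; python3 -c "
from h import *
print(inbox())"; done
```

```text
time: 4.05
position: [0.4625, 0.0731, 0.0847]
tool_rot: [-0.03, 0.706, -0.706, 0.03]
ft_force: [0.0, 0.3, 0.7]
grip_width: 0.0002
(array([-0.0309, -0.0727,  0.0847]), array([0.05, 0.28, 0.65]), 4.05, 0.00019584293390132005)
```

```bash
python3 -m crank '[[0,0,-0.004,0,0,0,-1],[0,0,-0.006,0,0,0,-1],[0,0,-0.006,0,0,0,-1]]'; python3 -c "
from h import *
print(inbox())"
```

```text
time: 4.42
position: [0.4623, 0.076, 0.0847]
tool_rot: [0.03, -0.706, 0.706, -0.03]
ft_force: [0.4, -0.5, 0.3]
grip_width: 0.0005
(array([-0.0309, -0.0698,  0.0847]), array([ 0.33, -0.49,  0.34]), 4.42, 0.0004841977379697939)
```

```bash
for i in 1; do python3 -m crank '[[0,0,-0.004,0,0,0,-1],[0,0,-0.004,0,0,0,-1]]'; python3 -c "
from h import *
print(inbox())"; done;  python3 -m crank '[[0,0,-0.004,0,0,0,-1],[0,0,-0.004,0,0,0,-1]]'; python3 -c "
from h import *
print(inbox())"
```

```text
time: 4.68
position: [0.4621, 0.078, 0.0848]
tool_rot: [0.03, -0.706, 0.706, -0.03]
ft_force: [0.4, -0.4, -1.4]
grip_width: 0.0005
(array([-0.0309, -0.0678,  0.0848]), array([ 0.35, -0.41, -1.38]), 4.67, 0.0005471040103443789)
time: 4.92
position: [0.462, 0.0798, 0.0847]
tool_rot: [0.03, -0.706, 0.707, -0.03]
ft_force: [1.0, -1.9, 0.2]
grip_width: 0.0006
(array([-0.0309, -0.066 ,  0.0847]), array([ 0.86, -1.99,  0.24]), 4.92, 0.0005512773440840529)
```

```bash
python3 -m crank '[[0,0,-0.003,0,0,0,-1],[0,0,-0.003,0,0,0,-1]]'; python3 -c "
from h import *
print(inbox())";  python3 -m crank '[[0,0,-0.003,0,0,0,-1],[0,0,-0.003,0,0,0,-1]]'; python3 -c "
from h import *
print(inbox())"
```

```text
time: 5.18
position: [0.4619, 0.0811, 0.0848]
tool_rot: [0.03, -0.706, 0.707, -0.03]
ft_force: [-0.1, -4.6, 0.4]
grip_width: 0.0006
(array([-0.0308, -0.0646,  0.0848]), array([-0.53, -4.61,  0.41]), 5.17, 0.0005997100139891213)
time: 5.42
position: [0.4618, 0.0826, 0.0848]
tool_rot: [0.03, -0.706, 0.707, -0.03]
ft_force: [-0.5, -5.6, -0.3]
grip_width: 0.0008
(array([-0.0308, -0.0632,  0.0848]), array([-0.94, -5.52, -0.33]), 5.42, 0.000843960846336475)
```

```bash
S='python3 -c "from h import *;print(inbox())"'; python3 -m crank '[[0,0,-0.002,0,0,0,-1],[0,0,-0.004,0,0,0,-1],[0,0,-0.004,0,0,0,-1]]' | tail -2; eval $S;  python3 -m crank '[[0,0,-0.002,0,0,0,-1],[0,0,-0.003,0,0,0,-1]]'| tail -2; eval $S;  python3 -m crank '[[0,0,-0.002,0,0,0,-1],[0,0,-0.002,0,0,0,-1]]'| tail -2; eval $S
```

```text
ft_force: [-0.6, -4.1, -0.7]
grip_width: 0.0006
(array([-0.0308, -0.061 ,  0.0848]), array([-0.94, -4.01, -0.69]), 5.8, 0.00063307601671244)
ft_force: [0.4, 0.3, 0.1]
grip_width: 0.0006
(array([-0.0309, -0.0588,  0.0848]), array([0.41, 0.3 , 0.13]), 6.05, 0.0006192244550908257)
ft_force: [-0.0, 0.7, 0.8]
grip_width: 0.0005
(array([-0.0309, -0.058 ,  0.0848]), array([0.05, 0.71, 0.78]), 6.3, 0.0005171950126374436)
```

```bash
cat > snap.py <<'E'
import sys
from h import *
o=robot.get_obs(); n=sys.argv[1]; np.save(n+".npy",o,allow_pickle=True)
w=vision.camera("wrist"); cv2.imwrite(f"pics/{n}.png",w)
E
python3 snap.py w3
```

```text
(no output)
```

View pics/w3.png

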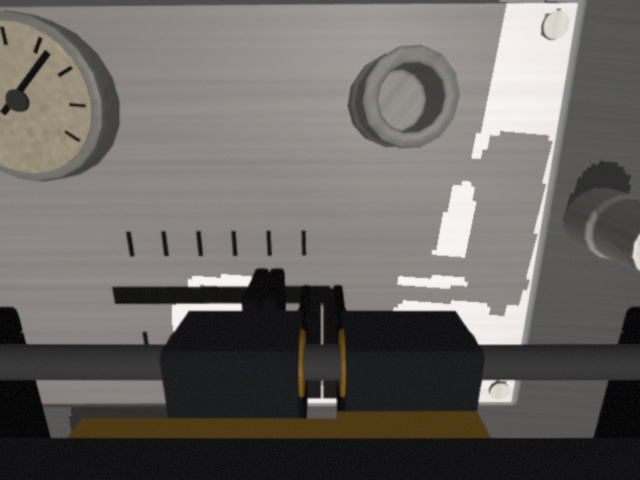

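The tab, at about column 267, now lines up with the second mark, and there is a gap to the finger. That is one click.

```bash
S='python3 -c "from h import *;print(inbox())"'; python3 -m crank '[[0,0,-0.005,0,0,0,-1],[0,0,-0.01,0,0,0,-1],[0,0,-0.013,0,0,0,-1],[0,0,-0.013,0,0,0,-1]]' | tail -2; eval $S;  python3 -m crank '[[0,0,-0.003,0,0,0,-1],[0,0,-0.006,0,0,0,-1],[0,0,-0.006,0,0,0,-1]]'| tail -2; eval $S;  python3 -m crank '[[0,0,-0.002,0,0,0,-1],[0,0,-0.004,0,0,0,-1],[0,0,-0.004,0,0,0,-1]]'| tail -2; eval $S
```

```text
ft_force: [-0.1, -1.1, 0.3]
grip_width: 0.0005
(array([-0.0309, -0.0517,  0.0848]), array([-0.24, -1.06,  0.33]), 6.85, 0.0004628138316262515)
ft_force: [-0.5, -3.7, -0.2]
grip_width: 0.0002
(array([-0.0308, -0.0492,  0.0848]), array([-0.83, -3.68, -0.23]), 7.22, 0.00015607449235991778)
ft_force: [-0.1, -5.5, -0.8]
grip_width: 0.0001
(array([-0.0308, -0.0472,  0.0848]), array([-0.6 , -5.46, -0.83]), 7.6, 7.582856168313409e-05)
```

```bash
S='python3 -c "from h import *;print(inbox())"'; python3 -m crank '[[0,0,-0.002,0,0,0,-1],[0,0,-0.004,0,0,0,-1],[0,0,-0.004,0,0,0,-1]]' | tail -2; eval $S;  python3 -m crank '[[0,0,-0.002,0,0,0,-1],[0,0,-0.003,0,0,0,-1],[0,0,-0.003,0,0,0,-1]]'| tail -2; eval $S;  python3 -m crank '[[0,0,-0.002,0,0,0,-1],[0,0,-0.002,0,0,0,-1]]'| tail -2; eval $S
```

```text
ft_force: [-0.3, -3.4, 0.6]
grip_width: 0.0005
(array([-0.0308, -0.045 ,  0.0847]), array([-0.59, -3.39,  0.65]), 7.97, 0.0005447053751007242)
ft_force: [1.0, 0.2, -0.2]
grip_width: 0.0004
(array([-0.0309, -0.0428,  0.0848]), array([ 1.01,  0.12, -0.17]), 8.35, 0.000373328217541495)
ft_force: [1.0, 0.3, 0.4]
grip_width: 0.0006
(array([-0.0309, -0.0421,  0.0848]), array([1.06, 0.24, 0.45]), 8.6, 0.0006188330569611873)
```

Second click. Same again for the third.

```bash
S='python3 -c "from h import *;print(inbox())"'; python3 -m crank '[[0,0,-0.005,0,0,0,-1],[0,0,-0.01,0,0,0,-1],[0,0,-0.013,0,0,0,-1],[0,0,-0.013,0,0,0,-1]]' | tail -2; eval $S;  python3 -m crank '[[0,0,-0.003,0,0,0,-1],[0,0,-0.006,0,0,0,-1],[0,0,-0.006,0,0,0,-1]]'| tail -2; eval $S;  python3 -m crank '[[0,0,-0.002,0,0,0,-1],[0,0,-0.004,0,0,0,-1],[0,0,-0.004,0,0,0,-1]]'| tail -2; eval $S
```

```text
ft_force: [-0.1, -0.5, 0.4]
grip_width: 0.0006
(array([-0.0308, -0.0357,  0.0848]), array([-0.13, -0.49,  0.4 ]), 9.1, 0.0005693252444746255)
ft_force: [0.0, -3.9, 0.0]
grip_width: 0.0007
(array([-0.0308, -0.0332,  0.0847]), array([-0.34, -3.86,  0.03]), 9.47, 0.0007323488262739888)
ft_force: [1.1, -4.7, 0.4]
grip_width: 0.0006
(array([-0.0308, -0.0312,  0.0848]), array([ 0.73, -4.74,  0.41]), 9.85, 0.0005641898218309025)
```

```bash
S='python3 -c "from h import *;print(inbox())"'; python3 -m crank '[[0,0,-0.002,0,0,0,-1],[0,0,-0.004,0,0,0,-1],[0,0,-0.004,0,0,0,-1]]' | tail -2; eval $S;  python3 -m crank '[[0,0,-0.002,0,0,0,-1],[0,0,-0.003,0,0,0,-1],[0,0,-0.003,0,0,0,-1]]'| tail -2; eval $S; python3 snap.py w4
```

```text
ft_force: [0.8, -5.3, -0.6]
grip_width: 0.0004
(array([-0.0308, -0.029 ,  0.0847]), array([ 0.36, -5.31, -0.62]), 10.22, 0.00035633659528654587)
ft_force: [-0.3, -0.6, -0.6]
grip_width: 0.0
(array([-0.0308, -0.0268,  0.0848]), array([-0.33, -0.61, -0.57]), 10.6, 2.044962062664103e-05)
```

View pics/w4.png

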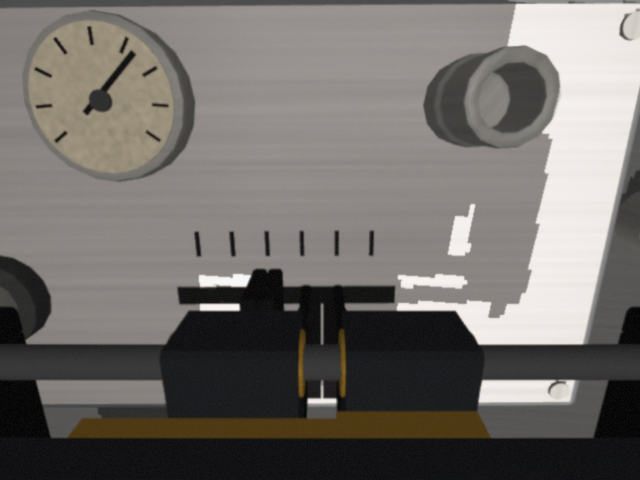

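The tab, at about column 266, lines up with the fourth mark from the right, which is the third click. I'll back off, go up, and check from above.

```bash
python3 -m crank '[[0,0,0.03,0,0,0,-1],[0,0,0.03,0,0,0,-1],[0,-0.1,0.03,0,0,0,-1],[0,-0.2,0.03,0,0,0,-1],[0,-0.26,-0.05,0,0,0,-1],[0,-0.26,-0.12,0,0,0,-1],[0,-0.26,-0.12,0,0,0,-1],[0,-0.26,-0.12,0,0,0,-1]]'; python3 snap.py w5; python3 -c "
from h import *
print(inbox(),go(-.03,.125,.112))"
```

```text
time: 11.65
position: [0.4531, 0.1776, 0.2144]
tool_rot: [0.031, -0.706, 0.707, -0.03]
ft_force: [0.1, 0.1, -0.2]
grip_width: 0.0002
(array([-0.0311,  0.0319,  0.2143]), array([ 0.08,  0.71, -0.49]), 11.7, 0.00022261685052711534) (array([-0.002 ,  0.2046, -0.1863]), array([-0.0001, -0.0006,  0.0004]))
```

View pics/w5.png

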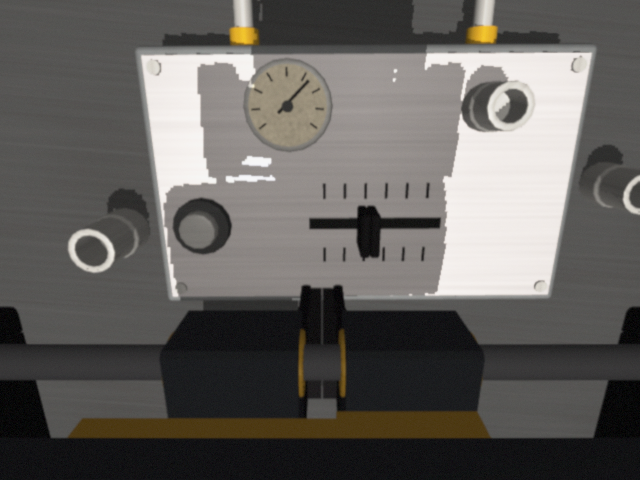

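Marks run at columns 428, 407, 387, 365, 345 and 324. The tab at about 368 sits on the fourth, the third click. The button face is at about (199,229).

Run:
```python
from h import *
o=np.load("w5.npy",allow_pickle=True).item()
im=cv2.imread("pics/w5.png")
print(B0.T@(cast("wrist",[[199,229]],.082,o)[0]-c0), proj("wrist",[c0+B0@[-.03,.125,.082]],o))
cv2.imwrite("pics/w5z.png",cv2.resize(im[180:280,150:250],None,fx=5,fy=5,interpolation=cv2.INTER_CUBIC))
```

```text
[-0.02832617  0.12286815  0.082     ] [[196.34708429 231.16430347]]
```

View pics/w5z.png

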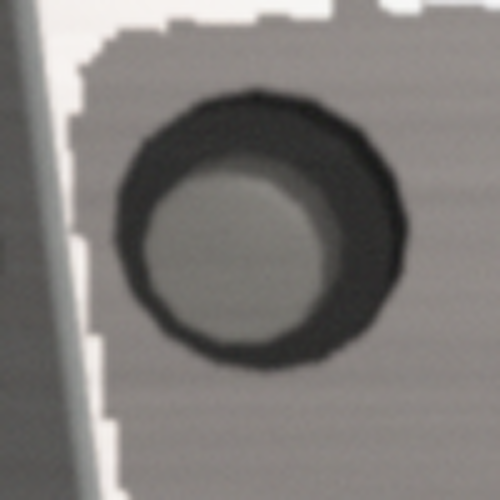

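```bash
python3 -m crank '[[-0.002,0,-0.09,0,0,0,-1],[-0.002,0,-0.186,0,0,0,-1],[-0.002,0,-0.186,0,0,0,-1],[-0.002,0.1,-0.186,0,0,0,-1],[-0.002,0.19,-0.186,0,0,0,-1],[-0.002,0.19,-0.186,0,0,0,-1],[-0.002,0.19,-0.186,0,0,0,-1]]'; python3 -c "
from h import *
print(inbox(),go(-.03,.125,.098))"
```

```text
time: 12.58
position: [0.4476, 0.2701, 0.1206]
tool_rot: [-0.029, 0.707, -0.706, 0.03]
ft_force: [0.5, 0.2, 0.4]
grip_width: 0.001
(array([-0.0286,  0.1248,  0.1206]), array([0.48, 0.17, 0.4 ]), 12.57, 0.000993246393813006) (array([ 0.0028,  0.0452, -0.0003]), array([ 0.    , -0.0008, -0.0003]))
```

```bash
S='python3 -c "from h import *;print(inbox())"'; python3 -m crank '[[0,0.02,0,0,0,0,-1],[0,0.04,0,0,0,0,-1],[0,0.04,0,0,0,0,-1]]'|tail -2; eval $S; python3 -m crank '[[0,0.004,0,0,0,0,-1],[0,0.008,0,0,0,0,-1],[0,0.008,0,0,0,0,-1]]'|tail -2; eval $S
```

```text
ft_force: [-0.7, -0.2, 0.1]
grip_width: 0.0007
(array([-0.0301,  0.1255,  0.0994]), array([-0.71, -0.11,  0.12]), 12.95, 0.0006761065462726244)
ft_force: [0.4, 0.6, 2.0]
grip_width: 0.0004
(array([-0.0294,  0.1257,  0.0959]), array([0.42, 0.57, 1.95]), 13.32, 0.0003972776371300264)
```

```bash
S='python3 -c "from h import *;print(inbox())"'; python3 -m crank '[[0,0.004,0,0,0,0,-1],[0,0.008,0,0,0,0,-1],[0,0.01,0,0,0,0,-1],[0,0.01,0,0,0,0,-1]]'|tail -2; eval $S; python3 -m crank '[[0,0.002,0,0,0,0,-1],[0,0.003,0,0,0,0,-1],[0,0.003,0,0,0,0,-1]]'|tail -2; eval $S
```

```text
ft_force: [-0.6, 0.6, 4.6]
grip_width: 0.0001
(array([-0.0295,  0.1258,  0.0909]), array([-0.52,  0.65,  4.63]), 13.82, 5.944970885106806e-05)
ft_force: [-1.8, -0.0, 11.7]
grip_width: 0.0003
(array([-0.0294,  0.1258,  0.0903]), array([-1.75,  0.11, 11.67]), 14.2, 0.00026719937251826176)
```

Bottomed: the force jumped to 11.7 N with almost no further travel. Now I'll release and retreat.

```bash
python3 -m crank '[[0,-0.02,0,0,0,0,-1],[0,-0.05,0,0,0,0,-1],[0,-0.1,0,0,0,0,-1],[0,-0.2,0,0,0,0,-1],[0,-0.28,0.1,0,0,0,-1],[0,-0.28,0.15,0,0,0,-1],[0,-0.28,0.15,0,0,0,-1],[0,-0.28,0.15,0,0,0,-1]]'; python3 snap.py w6;python3 - <<'E'
from h import *
o=np.load("w6.npy",allow_pickle=True).item()
print(proj("wrist",[c0+B0@np.array([-.03,y,z]) for y,z in [(.125,.082),(.125,.076),(-.002,.098),(.014,.098),(-.018,.098)]],o))
cv2.imwrite("pics/s6.png",vision.camera("scene"))
E
```

```text
time: 15.2
position: [0.4526, 0.1964, 0.2291]
tool_rot: [-0.031, 0.707, -0.706, 0.03]
ft_force: [0.4, 0.2, -0.2]
grip_width: 0.0005
[[226.39738329 227.17493814]
 [228.1311268  225.10957193]
 [392.76566222 232.98065537]
 [371.18554588 232.9921673 ]
 [414.33929824 232.96933792]]
```

View pics/w6.png

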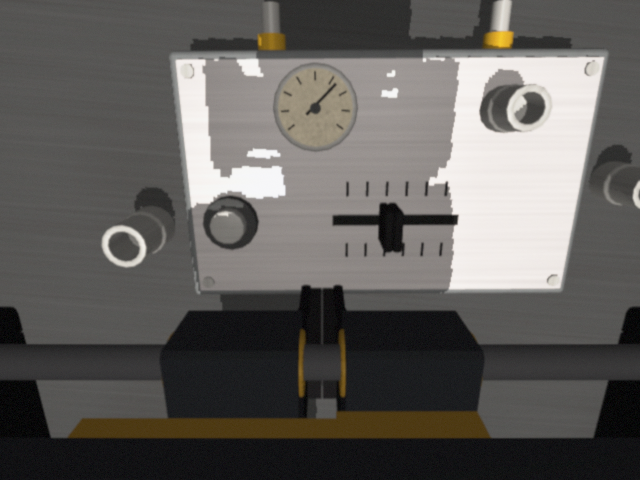

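View pics/s6.png

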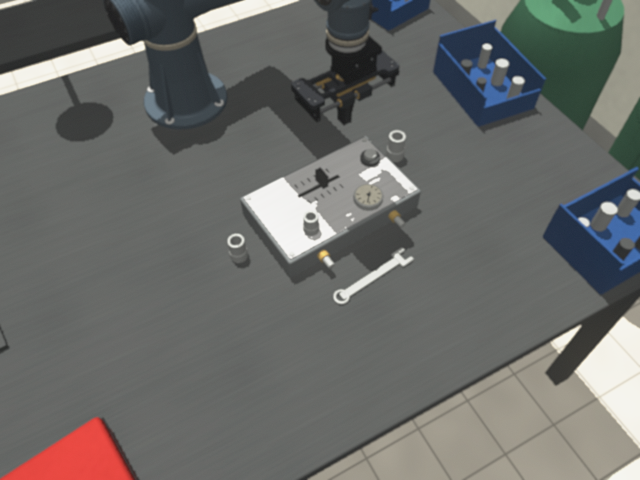

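The tab top at about (391,228) matches the prediction for the third notch (392.8). The button is up, with its face at about (228,228). The sockets and wrench sit at the same pixels as at the start.

```bash
python3 -c "
from rig import robot
print(robot.hand_in())"
```

```text
the job is handed in; nothing more can be done
None
```

I pushed the lever from behind with the closed fingertips through three clicks, left it in the third notch, then pressed the button fully down and released it. The job was handed in at about 15 s of the 61 s allowed.

- **Lever:** the push force peaked at about 5.5 N before each click and dropped to about zero after it. The last wrist picture shows the tab's top at about column 391, against 392.8 predicted for the third notch. The neighbouring notches would be about 22 columns away. The fingers were shut and only ever behind the tab, so it was not pinched.
- **Button:** the fingertips touched it at a tool height of about 96 mm and it bottomed at 90.3 mm, where the force jumped to 11.7 N. In the last picture its face appears up again. The up and down positions are only about 2 pixels apart there, so the picture alone is weak proof that it came back fully.
- **Everything else:** by eye, the sockets and the wrench look unmoved between the first and last scene pictures. The gripper was clear of everything at hand-in.

No check failed. The box positions from the different views agreed to within a few millimetres.

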